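# Make up two sampling kits at the lab bench

### The arm

A 7-joint arm with a two-finger parallel gripper is mounted at the origin on the work surface. World frame = base frame: x ahead of the robot, y to its left, z up, the work surface at z = 0. Lengths are in m, angles in rad, forces in N, time in s.
With the tool pointing down it reaches from about 0.425 to 0.925 m from the base axis. Payload 6.8 kg.
Tool frame: the origin (TCP) lies midway between the tips of the shut fingers; the grasp point (between the pads) lies 19 mm behind it; z points along the fingers, y is the line along which they close (so a half turn about z gives the same grasp; the last joint's range is limited). The gripper opens to 85 mm and grips with 20 to 120 N. Pads are 22 mm wide; open, the fingers measure 114 mm over their backs; the gripper's body (76 mm by 85 mm) begins 54 mm behind the grasp point. The pads swing forward as they close: fully open they stand 13 mm farther back than shut.
Start: joints at [1.152, 0.477, 0.022, 1.555, -0.011, 1.109, -0.083], TCP at [0.206, -0.643, 0.231] pointing down, gripper open.
Joint ranges: [-2.96, 2.96], [-0.34, 2.1], [-1.41, 1.46], [0.24, 2.44], [-1.37, 4.51], [0.17, 1.92], [-2.96, 2.96]. Speed limits (rad/s): [2.39, 2.39, 3.14, 3.14, 3.14, 3.14, 3.14].

### API

Orientations are given as a rotation vector (axis times angle).
In Python, from bench import status, vision, r gives the robot as it stands. The module is installed in compiled form; this text tells all that it offers.
- The arm moves only by the shell command python3 -m handwheel 'ROWS' [OPENING] [FORCE]. ROWS is JSON, a list of rows, each an object with "dp": the shift along the tool's x, y, z in m, a list of three; "delta_rot": the turn, a rotation vector about the tool's x, y, z in rad, a list of three. In form: [{"dp": [x, y, z], "delta_rot": [rx, ry, rz]}, ...]. A call has 1 to 12 rows; each row is the pose to reach, as a shift and turn from the pose commanded when the call began, along the tool's axes at that moment; what a row does not reach only later rows make up. A row lasts 1/8 s, in which the tool goes at most 62.5 mm and 10.7 degrees, less where a joint would pass 70% of its speed; a pose out of reach is approached as far as the arm can. A call with a gripper value outside its range is refused whole. OPENING is the opening, from 0 (shut) to 1 (fully open), set as the call begins (- or left out, the last holds). The fingers move at their own pace and stop on an object; FORCE is the grip in N (left out, the last holds). Time passes only in rows, so rows that repeat a pose let the fingers close. It gives the time, the measured TCP pose, the force, the opening and the grip force at its end, in the units of the state.
- status.get_obs(): the state, without advancing time (a new reading comes with each control period).
- vision.grab_frame(name): name is "side" or "top"; returns a dict with "img" (400x640x3 uint8, blue, green, red), "fovy" (degrees; the focal length in pixels is half the picture's height over the tangent of half this angle, whatever the lens; pixels are square), "cx", "cy" (the principal point, pixels), "distortion" ([k1, k2, p1, p2, k3] as OpenCV has them; the pictures are not rectified), "world_from_camera" (4x4, takes a point from camera to world coordinates). Camera axes: x right, y up, looking along -z (the intrinsics and any distortion apply to the point x, -y, -z); pixel columns grow to the right and rows downward; lengths in m; the calibration is good to about 2 mm. A picture is of the moment at which its call begins. There is no depth.
- r.hand_in(): hands the job in; it is judged then, once.
The state is a dict: "clock": time; "joints": joint angles; "qvel": joint speeds; "tau": joint torques, N m; "tcp_pos": TCP position; "orientation": TCP orientation; "contact_force": force on the tool from outside, world axes, zero at the start; "moment": the same for the moment, N m; "grip_width": finger opening in m; "gripper_force": force on a finger pad.
Only numpy, scipy, OpenCV 4.12 (cv2) and the standard library are available. Lean on these libraries where they do the work, as an engineer would, in place of code of your own. Each camera call takes 0.05 s, during which the arm holds its last target. There are 200 camera calls.

### The job

Make up the two sampling kits from the containers on the bench: in the blue tray, the brown bottle with the black cap goes in the white-floored pocket and the white jar with the orange lid in the black-floored pocket; in the green tray, the white bottle with the blue cap goes in the white-floored pocket and the steel can in the black-floored pocket. Stand each one upright on its pocket's floor, setting it down without dropping it or knocking it over. Leave the other three containers (brown with white cap, green-lidded jar, white with red cap) standing where they are.

Things in the scene. Friction and masses are not known exactly. Their poses are not given: they have to be found in the camera images.
- brown_black: brown glass bottle with a BLACK cap and a pale label: straight side 42 mm in diameter up to 62 mm, cap 32 mm in diameter, 85 mm high in all, about 100 g. Round, upright, standing loose on the bench; origin at the centre of its underside, z up its axis.
- jar_orange: white jar with an ORANGE lid: straight side 46 mm in diameter up to 58 mm, cap 44 mm in diameter, 75 mm high in all, about 80 g. Round, upright, standing loose on the bench; origin at the centre of its underside, z up its axis.
- white_blue: white bottle with a BLUE cap: straight side 40 mm in diameter up to 64 mm, cap 30 mm in diameter, 85 mm high in all, about 80 g. Round, upright, standing loose on the bench; origin at the centre of its underside, z up its axis.
- steel_can: bare steel can with a steel lid: straight side 44 mm in diameter up to 62 mm, lid 45 mm in diameter, 76 mm high in all, about 120 g. Round, upright, standing loose on the bench; origin at the centre of its underside, z up its axis.
- brown_white: brown glass bottle with a WHITE cap and a pale label, in no kit, to be left alone: straight side 42 mm in diameter up to 62 mm, cap 32 mm in diameter, 85 mm high in all, about 100 g. Round, upright, standing loose on the bench; origin at the centre of its underside, z up its axis.
- jar_green: white jar with a GREEN lid, in no kit, to be left alone: straight side 46 mm in diameter up to 58 mm, cap 44 mm in diameter, 75 mm high in all, about 80 g. Round, upright, standing loose on the bench; origin at the centre of its underside, z up its axis.
- white_red: white bottle with a RED cap, in no kit, to be left alone: straight side 40 mm in diameter up to 64 mm, cap 30 mm in diameter, 85 mm high in all, about 80 g. Round, upright, standing loose on the bench; origin at the centre of its underside, z up its axis.
- tray_blue: BLUE tray, 78 x 152 mm, fixed, any yaw. Origin: centre of underside; z up, y along the long side. Two pockets, 70 x 70 mm inside: WHITE floor centred at y = +37 mm, BLACK floor at y = -37 mm (x = 0). Walls and divider 4 mm thick, tops 20 mm above the bench; pocket floors 5 mm above it. Filled, containers stand 74 mm apart along y: fingers closing along tray x clear the neighbour.
- tray_green: GREEN tray, 78 x 152 mm, fixed, any yaw. Origin: centre of underside; z up, y along the long side. Two pockets, 70 x 70 mm inside: WHITE floor centred at y = +37 mm, BLACK floor at y = -37 mm (x = 0). Walls and divider 4 mm thick, tops 20 mm above the bench; pocket floors 5 mm above it. Filled, containers stand 74 mm apart along y: fingers closing along tray x clear the neighbour.
Mind the look-alikes: they are no part of the job. What is shaped like the steel_can but purple is not meant.

How it is judged:
At the end, for the whole second after the job is handed in: Each kit container upright (0.12 rad) and at rest on the floor of its own pocket, within 18 mm of the pocket's centre along tray x and y, underside under 9 mm above the tray's underside; the three others upright (0.12 rad) and within 30 mm of their starts (x of brown_black in the frame of tray_blue between -0.018 and 0.018 m and y of brown_black in the frame of tray_blue between 0.019 and 0.055 m and z of each of brown_black, jar_orange in the frame of tray_blue below 0.009 m and angle between each of brown_black, jar_orange, white_blue, steel_can, brown_white, jar_green, white_red's own z axis and vertical below 0.12 rad and linear speed of each of brown_black, jar_orange, white_blue, steel_can below 0.02 m/s and x of jar_orange in the frame of tray_blue between -0.018 and 0.018 m and y of jar_orange in the frame of tray_blue between -0.055 and -0.019 m and x of white_blue in the frame of tray_green between -0.018 and 0.018 m and y of white_blue in the frame of tray_green between 0.019 and 0.055 m and z of each of white_blue, steel_can in the frame of tray_green below 0.009 m and x of steel_can in the frame of tray_green between -0.018 and 0.018 m and y of steel_can in the frame of tray_green between -0.055 and -0.019 m and distance of each of brown_white, jar_green, white_red from where it was at the start of the episode below 0.03 m); the robot touches nothing.
It fails at once if a container that belongs in no kit is shifted 30 mm or more, or tipped (distance of any of brown_white, jar_green, white_red from where it was at the start of the episode above 0.03 m or angle between any of brown_white, jar_green, white_red's own z axis and vertical above 0.5 rad).
It fails at once if a kit container is dropped, thrown or knocked over (moves faster than 0.5 m/s, about a 13 mm fall, while the fingers do not hold it) ((contact force between brown_black and the fingers below 0.05 N and linear speed of brown_black above 0.5 m/s) or (contact force between jar_orange and the fingers below 0.05 N and linear speed of jar_orange above 0.5 m/s) or (contact force between white_blue and the fingers below 0.05 N and linear speed of white_blue above 0.5 m/s) or (contact force between steel_can and the fingers below 0.05 N and linear speed of steel_can above 0.5 m/s)).
It also fails if it takes over 112 s, if anything falls off the work surface, if the arm or the gripper's body presses on something with over 40 N, if the wrist force passes 120 N, or if a joint passes its speed limit or range.

## Working session

There is one attempt and no reset: what is moved stays moved. The work goes in short steps, Python scripts to look and compute and a shell command to move; the robot and the scene stay as the last step left them, time stands still between calls to the robot, and variables do not carry over. Pictures are saved under pics/ and viewed, at most 14 in all, crops included, and the job is handed in when it is done.

```bash
mkdir -p pics
python3 - <<'E'
from bench import status, vision
import cv2,pickle
for n in("top","side"):
    f=vision.grab_frame(n); cv2.imwrite(f"pics/{n}0.png",f["img"]); pickle.dump(f,open(f"{n}0.pkl","wb"))
    print(n,f["fovy"],f["cx"],f["cy"],f["distortion"],f["world_from_camera"])
print(status.get_obs())
E
```

```text
top 49.79421915119254 321.38714384821714 201.99260261826515 [-0.07852842  0.          0.          0.          0.        ] [[ 0.00768181  0.97572924 -0.21884571  0.32889799]
 [-0.99996809  0.00701542 -0.00382192  0.00439855]
 [-0.00219387  0.21886809  0.97575199  1.07805176]
 [ 0.          0.          0.          1.        ]]
side 49.1093753009516 321.77903441086994 196.48879079757896 [-0.12002106  0.          0.          0.          0.        ] [[ 0.99545238  0.04565421 -0.08360776  0.48243503]
 [-0.09304015  0.65434714 -0.75044877 -0.86915575]
 [ 0.02044735  0.75481489  0.65561909  0.80867716]
 [ 0.          0.          0.          1.        ]]
{'clock': 0.1, 'joints': array([ 1.15190979,  0.47773379,  0.02235334,  1.55633987, -0.0115179 ,
        1.10932253, -0.08308801]), 'qvel': array([ 2.39543003e-03, -2.35163574e-03, -5.69586027e-04, -1.86059666e-03,
       -5.79571112e-05, -2.85918807e-04, -5.17269766e-04]), 'tau': array([ 3.90105561e-03, -5.97759283e+01,  1.61373261e+00, -2.81949824e+01,
        1.28905463e-02,  5.18428569e-03,  3.01616967e-05]), 'tcp_pos': array([ 0.20624388, -0.64215579,  0.23041755]), 'orientation': array([-3.10212055e+00, -4.85989810e-01,  5.78921140e-04]), 'contact_force': array([ 0.03695869, -0.01980814,  0.63424309]), 'moment': array([-0.05702696,  0.01984248, -0.00608196]), 'gripper_force': 0.0, 'grip_width': 0.08529159243449383}
```

View pics/top0.png

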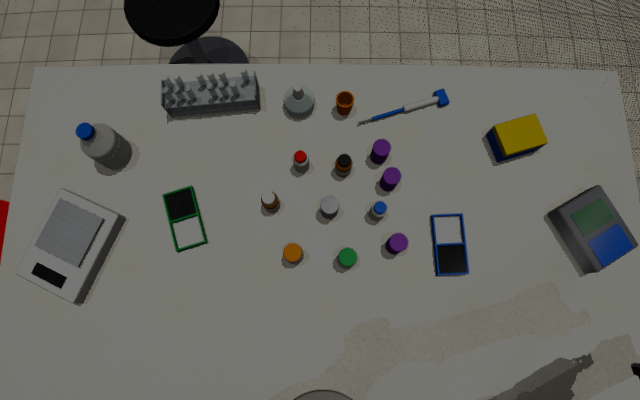

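View pics/side0.png

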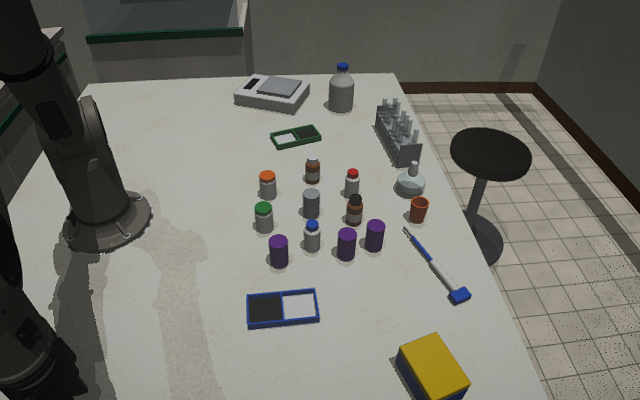

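The top view shows the four kit containers and the look-alikes at about columns 260–410 and rows 145–265. The green tray is near (185,218), the blue one near (450,245). The side view shows the same objects. Next I'll enlarge these areas.

Run:
```python
import cv2,pickle,numpy as np
T=pickle.load(open("top0.pkl","rb"))["img"];S=pickle.load(open("side0.pkl","rb"))["img"]
def crop(I,x,y,w,h,s):
    c=cv2.resize(I[y:y+h,x:x+w],None,fx=s,fy=s,interpolation=cv2.INTER_CUBIC)
    c=np.clip(255*(c/255.)**.6,0,255).astype(np.uint8)
    for i in range(0,w,10):
        cv2.line(c,(i*s,0),(i*s,10 if (x+i)%50 else 25),(0,0,255),1)
        if (x+i)%50==0: cv2.putText(c,str(x+i),(i*s+2,24),0,.5,(0,0,255),1)
    for i in range(0,h,10):
        cv2.line(c,(0,i*s),(10 if (y+i)%50 else 25,i*s),(0,0,255),1)
        if (y+i)%50==0: cv2.putText(c,str(y+i),(2,i*s-3),0,.5,(0,0,255),1)
    return c
cv2.imwrite("pics/c1.png",crop(T,250,140,160,130,4.5.__int__() if 0 else 4))
a=crop(T,160,180,50,75,8);b=crop(T,425,205,50,75,8)
cv2.imwrite("pics/c2.png",np.hstack([a,b]))
cv2.imwrite("pics/c3.png",crop(S,240,150,150,120,5))
```

```text
(no output)
```

View pics/c1.png

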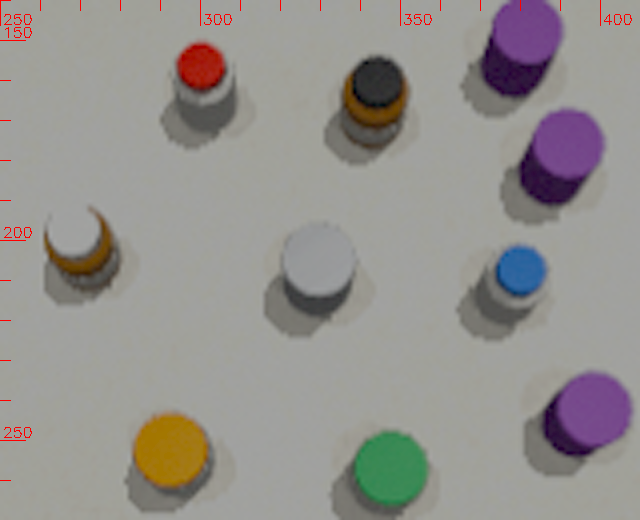

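View pics/c2.png

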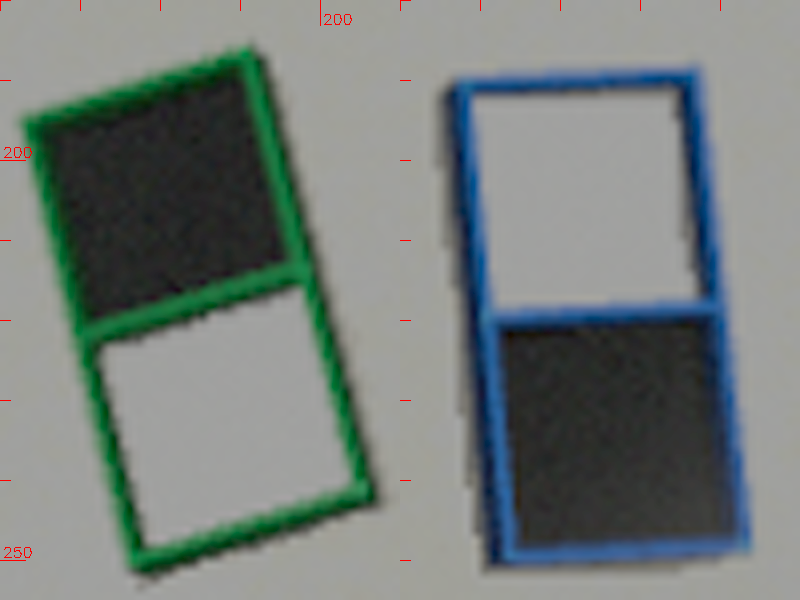

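View pics/c3.png

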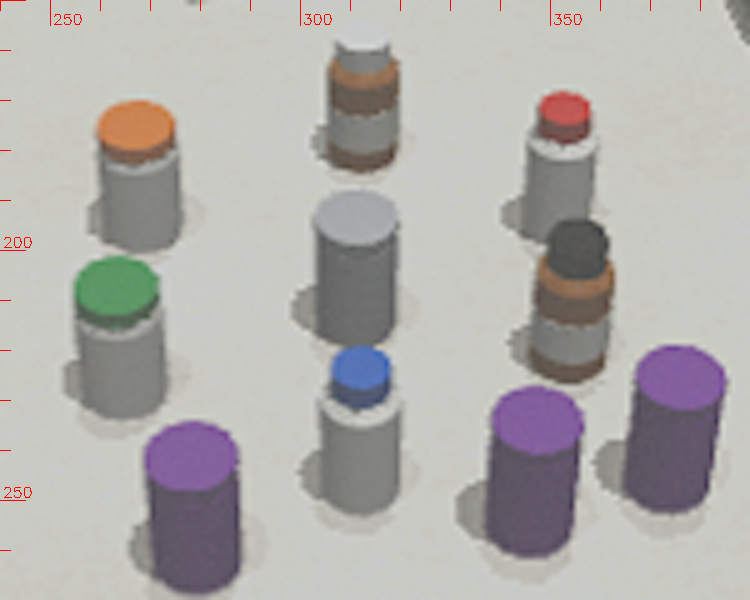

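The crops give these cap-top centres in the top picture: black (344,160), orange (292,252), steel (329,204), blue (380,207), red (300,156), brown/white (269,198), green (347,257). The tray corners and the divider are clear too. Next I'll localise everything from both views.

```bash
cat > h.py <<'E'
import cv2,pickle,numpy as np
from scipy.optimize import least_squares
from scipy.spatial.transform import Rotation as R
def cam(f):
    F=200/np.tan(np.radians(f["fovy"])/2); K=np.array([[F,0,f["cx"]],[0,F,f["cy"]],[0,0,1]])
    return K,np.array(f["distortion"],float),np.array(f["world_from_camera"])
def onplane(f,p,z):
    K,d,W=cam(f); u=cv2.undistortPoints(np.array(p,float).reshape(-1,1,2),K,d).reshape(-1,2)
    r=np.c_[u[:,0],-u[:,1],-np.ones(len(u))]@W[:3,:3].T; o=W[:3,3]
    return (o+r*((z-o[2])/r[:,2])[:,None])[:,:2]
def plan(xyz,yaw,obs=None):
    """dp, delta_rot (tool axes) to TCP xyz, tool down with closing line (tool y) at world angle yaw (mod pi)"""
    from bench import status
    o=obs or status.get_obs(); A=R.from_rotvec(o["orientation"])
    best=None
    for k in(0,np.pi):
        y=yaw+k; ty=np.array([np.cos(y),np.sin(y),0]); tz=np.array([0,0,-1.]); tx=np.cross(ty,tz)
        d=(A.inv()*R.from_matrix(np.c_[tx,ty,tz])).as_rotvec()
        if best is None or np.linalg.norm(d)<np.linalg.norm(best): best=d
    print("dp",A.inv().apply(np.array(xyz)-o["tcp_pos"]).round(4),"rot",best.round(3),"t",round(o["clock"],2),"q7",o["joints"][6].round(2))
E
python3 - <<'E'
from h import *
T=pickle.load(open("top0.pkl","rb"));S=pickle.load(open("side0.pkl","rb"))
N="brown_black jar_orange white_blue steel_can brown_white jar_green white_red".split()
H=np.array([85,75,85,76,85,75,85])/1000
t=np.array([[378,83],[171,450],[521,270],[319,259],[79,232],[391,468],[201,66]])/4+[250-.375,140-.375]
s=np.array([[579,240],[137,125],[361,367],[356,217],[362,40],[117,285],[565,107]])/5+[240-.4,150-.4]
P={}
for n,a,b,h in zip(N,t,s,H):
    A=onplane(T,a,h)[0];B=onplane(S,b,h)[0];P[n]=(A+B)/2;print(n,A.round(4),B.round(4),"mean",P[n].round(4))
for b in [[523,33],[565,146],[592,411]]: print("purple",onplane(T,np.array(b)/4+[249.6,139.6],.076))
c=np.array([[-39,76],[39,76],[39,-76],[-39,-76]])/1000
g=np.array([[22,118],[252,48],[378,495],[135,568]])/8+[159.56,179.56]
b=(np.array([[450,82],[702,68],[750,550],[500,563]])-[400,0])/8+[424.56,204.56]
for n,px,cc in(("green",g,c[[2,3,0,1]]),("blue",b,c)):
    w=onplane(T,px,.02)
    # image up=+x world, left=+y
    best=min((least_squares(lambda q:((cc@np.array([[np.cos(q[2]),np.sin(q[2])],[-np.sin(q[2]),np.cos(q[2])]])+q[:2])-w).ravel(),[*w.mean(0),y0]) for y0 in(-2,2,0)),key=lambda r:r.cost)
    q=best.x;M=np.array([[np.cos(q[2]),-np.sin(q[2])],[np.sin(q[2]),np.cos(q[2])]])
    print(n,q.round(4),"rms",np.sqrt(best.cost/4).round(4),"white",(M@[0,.037]+q[:2]).round(4),"black",(M@[0,-.037]+q[:2]).round(4))
    P[n+"_w"]=M@[0,.037]+q[:2];P[n+"_k"]=M@[0,-.037]+q[:2]; P[n]=q
pickle.dump(P,open("P.pkl","wb"))
E
```

```text
brown_black [ 0.6551 -0.0459] [ 0.659 -0.051] mean [ 0.657  -0.0484]
jar_orange [0.4338 0.075 ] [0.4364 0.071 ] mean [0.4351 0.073 ]
white_blue [ 0.5402 -0.1297] [ 0.5424 -0.134 ] mean [ 0.5413 -0.1319]
steel_can [ 0.548  -0.0107] [ 0.5489 -0.0149] mean [ 0.5484 -0.0128]
brown_white [0.5613 0.1317] [0.5628 0.127 ] mean [0.5621 0.1293]
jar_green [ 0.4243 -0.053 ] [ 0.4266 -0.0573] mean [ 0.4254 -0.0552]
white_red [0.6651 0.0613] [0.668  0.0583] mean [0.6665 0.0598]
purple [[ 0.69109156 -0.13557901]]
purple [[ 0.61908134 -0.1593184 ]]
purple [[ 0.45812514 -0.17079023]]
green [ 0.5236  0.3543 -4.386 ] rms 0.0007 white [0.4885 0.3424] black [0.5586 0.3661]
blue [ 0.4627 -0.3105 -1.52  ] rms 0.001 white [ 0.4996 -0.3086] black [ 0.4257 -0.3123]
```

```bash
python3 -c "
from h import *
plan([.657,-.048,.15],1.2)"
```

```text
dp [ 0.6109 -0.4277  0.0811] rot [-0.002  0.001  0.682] t 0.1 q7 -0.08
```

```bash
python3 -m handwheel '[{"dp":[0.06,-0.042,0.008],"delta_rot":[0,0,0.07]},{"dp":[0.12,-0.084,0.016],"delta_rot":[0,0,0.14]},{"dp":[0.18,-0.126,0.024],"delta_rot":[0,0,0.2]},{"dp":[0.23,-0.161,0.03],"delta_rot":[0,0,0.26]},{"dp":[0.28,-0.196,0.037],"delta_rot":[0,0,0.32]},{"dp":[0.33,-0.231,0.044],"delta_rot":[0,0,0.38]},{"dp":[0.38,-0.266,0.05],"delta_rot":[0,0,0.44]},{"dp":[0.43,-0.301,0.057],"delta_rot":[0,0,0.5]},{"dp":[0.48,-0.336,0.064],"delta_rot":[0,0,0.55]},{"dp":[0.53,-0.371,0.07],"delta_rot":[0,0,0.6]},{"dp":[0.58,-0.406,0.077],"delta_rot":[0,0,0.65]},{"dp":[0.611,-0.428,0.081],"delta_rot":[0,0,0.682]}]' 0.9 50
python3 -m handwheel '[{"dp":[0,0,0],"delta_rot":[0,0,0]},{"dp":[0,0,0],"delta_rot":[0,0,0]}]'
python3 -c "
from h import *
plan([.657,-.048,.022],1.2)
from bench import vision
I={}
for n in('top','side'):
    f=vision.grab_frame(n);I[n]=f['img'];
c=np.hstack([cv2.resize(I['top'][120:240,280:400],(400,400)),cv2.resize(I['side'][120:240,300:420],(400,400))])
cv2.imwrite('pics/a1.png',np.clip(255*(c/255.)**.6,0,255).astype(np.uint8))"
```

```text
clock: 1.6
tcp_pos: [0.6578, -0.0471, 0.1497]
orientation: [3.087, -0.582, -0.001]
contact_force: [-0.1, -0.7, -0.7]
grip_width: 0.077
gripper_force: 0.0
clock: 1.85
tcp_pos: [0.6565, -0.049, 0.1497]
orientation: [3.087, -0.579, -0.002]
contact_force: [-0.1, -0.6, -0.3]
grip_width: 0.077
gripper_force: 0.0
dp [ 0.0003 -0.0013  0.1277] rot [0.001 0.001 0.   ] t 1.85 q7 -2.0
```

View pics/a1.png

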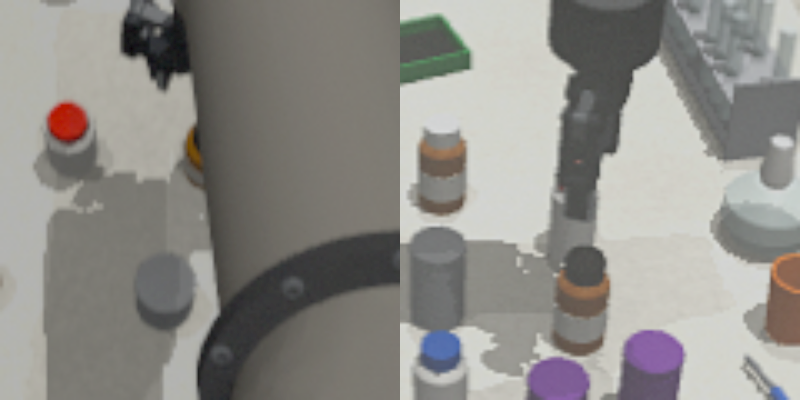

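The fingertips show in the side view at about pixel (353,184), above the black-capped bottle. I'll check that against the calibration.

```bash
python3 -c "
from h import *
f=pickle.load(open('side0.pkl','rb'));K,d,W=cam(f)
C=np.linalg.inv(W)
for p in([.6565,-.049,.15],[.6565-.36*.045,-.049-.93*.045,.163],[.6565+.36*.045,-.049+.93*.045,.163]):
    c=C@[*p,1];print(cv2.projectPoints(np.array([[c[0],-c[1],-c[2]]]),np.zeros(3),np.zeros(3),K,d)[0].ravel())
"
```

```text
[356.16660547 176.95363944]
[352.43889972 184.00615418]
[360.40468568 162.13849197]
```

The near finger tip is predicted at (352,184), which matches, so I'm going down to grasp.

```bash
python3 -m handwheel '[{"dp":[0,0,0.03],"delta_rot":[0,0,0]},{"dp":[0,0,0.06],"delta_rot":[0,0,0]},{"dp":[0,0,0.09],"delta_rot":[0,0,0]},{"dp":[0,0,0.112],"delta_rot":[0,0,0]},{"dp":[0,0,0.122],"delta_rot":[0,0,0]},{"dp":[0,0,0.128],"delta_rot":[0,0,0]},{"dp":[0,0,0.128],"delta_rot":[0,0,0]}]'
python3 -m handwheel '[{"dp":[0,0,0],"delta_rot":[0,0,0]},{"dp":[0,0,0],"delta_rot":[0,0,0]},{"dp":[0,0,0],"delta_rot":[0,0,0]},{"dp":[0,0,0],"delta_rot":[0,0,0]},{"dp":[0,0,0],"delta_rot":[0,0,0]},{"dp":[0,0,0],"delta_rot":[0,0,0]},{"dp":[0,0,0],"delta_rot":[0,0,0]},{"dp":[0,0,0],"delta_rot":[0,0,0]}]' 0 50
```

```text
clock: 2.82
tcp_pos: [0.6574, -0.0487, 0.0227]
orientation: [-3.088, 0.58, -0.001]
contact_force: [0.3, 0.1, -0.6]
grip_width: 0.0772
gripper_force: 0.0
clock: 3.82
tcp_pos: [0.6579, -0.0485, 0.0233]
orientation: [-3.087, 0.58, -0.003]
contact_force: [0.3, 0.8, 6.0]
grip_width: 0.0407
gripper_force: 51.0
```

```bash
python3 -m handwheel '[{"dp":[0,0,-0.01],"delta_rot":[0,0,0]},{"dp":[0,0,-0.03],"delta_rot":[0,0,0]},{"dp":[0,0,-0.06],"delta_rot":[0,0,0]},{"dp":[0,0,-0.09],"delta_rot":[0,0,0]},{"dp":[0,0,-0.12],"delta_rot":[0,0,0]},{"dp":[0,0,-0.13],"delta_rot":[0,0,0]},{"dp":[0,0,-0.13],"delta_rot":[0,0,0]}]'
python3 -c "
from h import *
plan([.501,-.311,.153],1.62)"
```

```text
clock: 4.7
tcp_pos: [0.6573, -0.0487, 0.1531]
orientation: [-3.087, 0.58, -0.002]
contact_force: [0.2, -0.1, -2.6]
grip_width: 0.0411
gripper_force: 50.6
dp [-5.040e-02  3.011e-01 -1.000e-04] rot [-0.    -0.001 -0.421] t 4.7 q7 -2.0
```

```bash
python3 -m handwheel '[{"dp":[-0.004,0.025,0],"delta_rot":[0,0,-0.04]},{"dp":[-0.01,0.06,0],"delta_rot":[0,0,-0.09]},{"dp":[-0.017,0.1,0],"delta_rot":[0,0,-0.15]},{"dp":[-0.024,0.145,0],"delta_rot":[0,0,-0.21]},{"dp":[-0.032,0.19,0],"delta_rot":[0,0,-0.27]},{"dp":[-0.038,0.23,0],"delta_rot":[0,0,-0.33]},{"dp":[-0.044,0.265,0],"delta_rot":[0,0,-0.38]},{"dp":[-0.048,0.29,0],"delta_rot":[0,0,-0.41]},{"dp":[-0.05,0.301,0],"delta_rot":[0,0,-0.421]},{"dp":[-0.05,0.301,0],"delta_rot":[0,0,-0.421]},{"dp":[-0.05,0.301,0],"delta_rot":[0,0,-0.421]}]'
python3 -c "
from h import *
plan([.501,-.311,.0285],1.62)
from bench import vision
I={}
for n in('top','side'):
    f=vision.grab_frame(n);I[n]=f['img'];
c=np.hstack([cv2.resize(I['top'][180:300,390:510],(400,400)),cv2.resize(I['side'][220:340,220:340],(400,400))])
cv2.imwrite('pics/a2.png',np.clip(255*(c/255.)**.6,0,255).astype(np.uint8))"
```

```text
clock: 6.08
tcp_pos: [0.5021, -0.3094, 0.1521]
orientation: [-3.14, -0.081, -0.0]
contact_force: [0.5, 0.6, -1.2]
grip_width: 0.0409
gripper_force: 50.6
dp [-0.0012  0.0017  0.1236] rot [-0.001 -0.     0.002] t 6.08 q7 -1.13
```

View pics/a2.png

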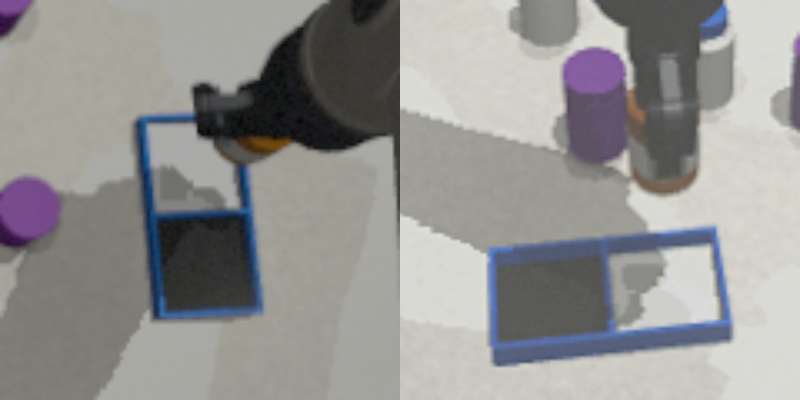

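The bottle hangs upright above the white pocket of the blue tray. In the side view the pocket's rim centre is near pixel (300,304). I'll cross-check it before lowering.

```bash
python3 -c "
from h import *
f=pickle.load(open('side0.pkl','rb'))
c=np.array([[490,250],[716,228],[732,327],[495,348]])-[400,0]
p=onplane(f,(c+.5)/3.333-.5+220,.02);print(p,p.mean(0))"
```

```text
[[ 0.38813503 -0.28163055]
 [ 0.5378781  -0.27437898]
 [ 0.54162722 -0.35236818]
 [ 0.39331709 -0.3569663 ]] [ 0.46523936 -0.316336  ]
```

```bash
python3 -m handwheel '[{"dp":[-0.001,0.002,0.025],"delta_rot":[0,0,0]},{"dp":[-0.001,0.002,0.055],"delta_rot":[0,0,0]},{"dp":[-0.001,0.002,0.085],"delta_rot":[0,0,0]},{"dp":[-0.001,0.002,0.105],"delta_rot":[0,0,0]},{"dp":[-0.001,0.002,0.115],"delta_rot":[0,0,0]},{"dp":[-0.001,0.002,0.119],"delta_rot":[0,0,0]},{"dp":[-0.001,0.002,0.122],"delta_rot":[0,0,0]},{"dp":[-0.001,0.002,0.124],"delta_rot":[0,0,0]},{"dp":[-0.001,0.002,0.124],"delta_rot":[0,0,0]}]'
```

```text
clock: 7.3
tcp_pos: [0.5005, -0.3132, 0.0286]
orientation: [3.14, 0.078, 0.001]
contact_force: [0.2, -0.4, -0.1]
grip_width: 0.0409
gripper_force: 50.6
```

```bash
python3 -m handwheel '[{"dp":[0,0,0.001],"delta_rot":[0,0,0]},{"dp":[0,0,0.001],"delta_rot":[0,0,0]}]'; python3 -m handwheel '[{"dp":[0,0,0],"delta_rot":[0,0,0]},{"dp":[0,0,0],"delta_rot":[0,0,0]},{"dp":[0,0,0],"delta_rot":[0,0,0]},{"dp":[0,0,0],"delta_rot":[0,0,0]},{"dp":[0,0,0],"delta_rot":[0,0,0]},{"dp":[0,0,0],"delta_rot":[0,0,0]}]' 0.85
```

```text
clock: 7.55
tcp_pos: [0.5007, -0.3133, 0.0283]
orientation: [3.14, 0.078, 0.001]
contact_force: [-1.4, 0.1, 5.4]
grip_width: 0.0406
gripper_force: 51.4
clock: 8.3
tcp_pos: [0.5004, -0.313, 0.0273]
orientation: [-3.141, -0.078, -0.0]
contact_force: [1.0, 0.0, -0.4]
grip_width: 0.0727
gripper_force: 0.0
```

Contact was felt and the bottle released. Now lifting, then on to the orange-lidded jar.

```bash
python3 -m handwheel '[{"dp":[0,0,-0.02],"delta_rot":[0,0,0]},{"dp":[0,0,-0.05],"delta_rot":[0,0,0]},{"dp":[0,0,-0.09],"delta_rot":[0,0,0]},{"dp":[0,0,-0.12],"delta_rot":[0,0,0]},{"dp":[0,0,-0.13],"delta_rot":[0,0,0]},{"dp":[0,0,-0.13],"delta_rot":[0,0,0]}]'
python3 -c "
from h import *
plan([.435,.073,.155],1.57)"
```

```text
clock: 9.05
tcp_pos: [0.5006, -0.3131, 0.1581]
orientation: [3.14, 0.078, 0.002]
contact_force: [-0.6, -0.7, 0.4]
grip_width: 0.0726
gripper_force: 0.0
dp [-0.0463 -0.3889  0.0027] rot [ 0.001 -0.001  0.051] t 9.05 q7 -1.12
```

```bash
python3 -m handwheel '[{"dp":[-0.004,-0.03,0],"delta_rot":[0,0,0]},{"dp":[-0.01,-0.08,0],"delta_rot":[0,0,0]},{"dp":[-0.015,-0.13,0],"delta_rot":[0,0,0.02]},{"dp":[-0.021,-0.18,0],"delta_rot":[0,0,0.02]},{"dp":[-0.027,-0.23,0],"delta_rot":[0,0,0.03]},{"dp":[-0.033,-0.28,0],"delta_rot":[0,0,0.04]},{"dp":[-0.039,-0.33,0],"delta_rot":[0,0,0.05]},{"dp":[-0.044,-0.365,0],"delta_rot":[0,0,0.05]},{"dp":[-0.046,-0.385,0.002],"delta_rot":[0,0,0.05]},{"dp":[-0.046,-0.389,0.002],"delta_rot":[0,0,0.05]},{"dp":[-0.046,-0.389,0.002],"delta_rot":[0,0,0.05]},{"dp":[-0.046,-0.389,0.002],"delta_rot":[0,0,0.05]}]'
python3 -c "
from h import *
plan([.435,.073,.021],1.57)
from bench import vision
I={}
for n in('top','side'):
    f=vision.grab_frame(n);I[n]=f['img'];
c=np.hstack([cv2.resize(I['top'][170:290,360:480],(400,400)),cv2.resize(I['side'][100:340,200:440],(400,400))])
cv2.imwrite('pics/a3.png',np.clip(255*(c/255.)**.6,0,255).astype(np.uint8))"
```

```text
clock: 10.55
tcp_pos: [0.4351, 0.072, 0.1551]
orientation: [3.141, -0.003, -0.001]
contact_force: [0.3, 0.2, 0.0]
grip_width: 0.0724
gripper_force: 0.0
dp [-0.     -0.0011  0.134 ] rot [ 0.     0.001 -0.001] t 10.55 q7 -1.97
```

View pics/a3.png

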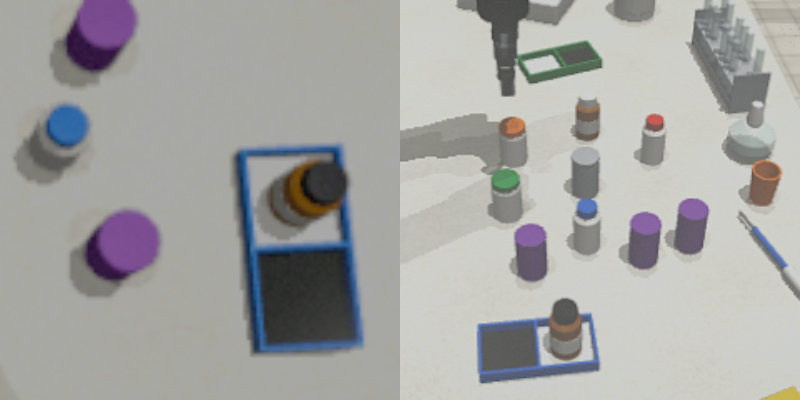

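The brown/black bottle stands upright in the white pocket (top-crop base near (300,205)). Everything else is where it was, and the gripper is above the orange jar. Lowering to grasp it.

```bash
python3 -m handwheel '[{"dp":[0,-0.001,0.03],"delta_rot":[0,0,0]},{"dp":[0,-0.001,0.06],"delta_rot":[0,0,0]},{"dp":[0,-0.001,0.09],"delta_rot":[0,0,0]},{"dp":[0,-0.001,0.115],"delta_rot":[0,0,0]},{"dp":[0,-0.001,0.128],"delta_rot":[0,0,0]},{"dp":[0,-0.001,0.133],"delta_rot":[0,0,0]},{"dp":[0,-0.001,0.133],"delta_rot":[0,0,0]}]'
python3 -m handwheel '[{"dp":[0,0,0],"delta_rot":[0,0,0]},{"dp":[0,0,0],"delta_rot":[0,0,0]},{"dp":[0,0,0],"delta_rot":[0,0,0]},{"dp":[0,0,0],"delta_rot":[0,0,0]},{"dp":[0,0,0],"delta_rot":[0,0,0]},{"dp":[0,0,0],"delta_rot":[0,0,0]},{"dp":[0,0,0],"delta_rot":[0,0,0]},{"dp":[0,0,0],"delta_rot":[0,0,0]}]' 0 50
python3 -m handwheel '[{"dp":[0,0,-0.01],"delta_rot":[0,0,0]},{"dp":[0,0,-0.03],"delta_rot":[0,0,0]},{"dp":[0,0,-0.06],"delta_rot":[0,0,0]},{"dp":[0,0,-0.09],"delta_rot":[0,0,0]},{"dp":[0,0,-0.12],"delta_rot":[0,0,0]},{"dp":[0,0,-0.14],"delta_rot":[0,0,0]},{"dp":[0,0,-0.14],"delta_rot":[0,0,0]}]'
python3 -c "
from h import *
plan([.427,-.3145,.162],1.62)"
```

```text
clock: 11.52
tcp_pos: [0.4354, 0.0742, 0.0226]
orientation: [-3.142, 0.001, -0.001]
contact_force: [-0.2, -0.6, 0.1]
grip_width: 0.0726
gripper_force: 0.0
clock: 12.52
tcp_pos: [0.4357, 0.0743, 0.0233]
orientation: [-3.141, 0.001, -0.002]
contact_force: [-1.5, -0.5, 6.2]
grip_width: 0.0444
gripper_force: 50.3
clock: 13.4
tcp_pos: [0.436, 0.0744, 0.1641]
orientation: [-3.141, 0.001, -0.006]
contact_force: [0.3, -0.3, -0.8]
grip_width: 0.0442
gripper_force: 51.2
dp [-0.0089  0.3889  0.0018] rot [-0.    -0.004 -0.05 ] t 13.4 q7 -1.97
```

```bash
python3 -m handwheel '[{"dp":[0.004,0.025,0],"delta_rot":[0,0,0]},{"dp":[0.01,0.065,0],"delta_rot":[0,0,-0.01]},{"dp":[0.013,0.11,0],"delta_rot":[0,0,-0.01]},{"dp":[0.013,0.16,0],"delta_rot":[0,0,-0.02]},{"dp":[0.012,0.21,0],"delta_rot":[0,0,-0.03]},{"dp":[0.01,0.26,0],"delta_rot":[0,0,-0.03]},{"dp":[0.005,0.31,0],"delta_rot":[0,0,-0.04]},{"dp":[0,0.35,0],"delta_rot":[0,0,-0.05]},{"dp":[-0.005,0.378,0.002],"delta_rot":[0,0,-0.05]},{"dp":[-0.009,0.389,0.002],"delta_rot":[0,0,-0.05]},{"dp":[-0.009,0.389,0.002],"delta_rot":[0,0,-0.05]},{"dp":[-0.009,0.389,0.002],"delta_rot":[0,0,-0.05]}]'
python3 -c "
from h import *
plan([.427,-.3145,.0287],1.62)"
```

```text
clock: 14.9
tcp_pos: [0.4264, -0.3131, 0.1601]
orientation: [-3.14, -0.081, 0.0]
contact_force: [-0.1, 0.2, -0.3]
grip_width: 0.0447
gripper_force: 51.3
dp [0.0005 0.0015 0.1314] rot [-0.001  0.     0.003] t 14.9 q7 -1.04
```

```bash
python3 -m handwheel '[{"dp":[0,0.001,0.025],"delta_rot":[0,0,0]},{"dp":[0,0.001,0.055],"delta_rot":[0,0,0]},{"dp":[0,0.001,0.085],"delta_rot":[0,0,0]},{"dp":[0,0.001,0.108],"delta_rot":[0,0,0]},{"dp":[0,0.001,0.12],"delta_rot":[0,0,0]},{"dp":[0,0.001,0.125],"delta_rot":[0,0,0]},{"dp":[0,0.001,0.128],"delta_rot":[0,0,0]},{"dp":[0,0.001,0.131],"delta_rot":[0,0,0]},{"dp":[0,0.001,0.131],"delta_rot":[0,0,0]}]'
```

```text
clock: 16.02
tcp_pos: [0.4262, -0.3159, 0.0296]
orientation: [3.14, 0.078, 0.001]
contact_force: [-0.0, 0.2, -1.2]
grip_width: 0.0445
gripper_force: 51.2
```

```bash
python3 -m handwheel '[{"dp":[0,0,0.001],"delta_rot":[0,0,0]},{"dp":[0,0,0.0015],"delta_rot":[0,0,0]},{"dp":[0,0,0.0015],"delta_rot":[0,0,0]}]'
```

```text
clock: 16.4
tcp_pos: [0.4262, -0.316, 0.0283]
orientation: [3.14, 0.078, 0.001]
contact_force: [-1.1, 1.0, 5.7]
grip_width: 0.0446
gripper_force: 51.8
```

Contact felt. Releasing and lifting, then heading for the white/blue bottle.

```bash
python3 -m handwheel '[{"dp":[0,0,0],"delta_rot":[0,0,0]},{"dp":[0,0,0],"delta_rot":[0,0,0]},{"dp":[0,0,0],"delta_rot":[0,0,0]},{"dp":[0,0,0],"delta_rot":[0,0,0]},{"dp":[0,0,0],"delta_rot":[0,0,0]},{"dp":[0,0,0],"delta_rot":[0,0,0]}]' 0.85
python3 -m handwheel '[{"dp":[0,0,-0.02],"delta_rot":[0,0,0]},{"dp":[0,0,-0.05],"delta_rot":[0,0,0]},{"dp":[0,0,-0.09],"delta_rot":[0,0,0]},{"dp":[0,0,-0.12],"delta_rot":[0,0,0]},{"dp":[0,0,-0.13],"delta_rot":[0,0,0]},{"dp":[0,0,-0.13],"delta_rot":[0,0,0]}]'
python3 -c "
from h import *
plan([.541,-.132,.155],1.57)"
```

```text
clock: 17.15
tcp_pos: [0.426, -0.3158, 0.0278]
orientation: [-3.141, -0.078, -0.0]
contact_force: [-0.7, -0.2, 0.5]
grip_width: 0.0728
gripper_force: 0.0
clock: 17.9
tcp_pos: [0.4261, -0.3159, 0.1579]
orientation: [3.14, 0.078, 0.001]
contact_force: [-0.3, 0.4, -1.4]
grip_width: 0.0726
gripper_force: 0.0
dp [ 0.1239 -0.1779  0.0029] rot [ 0.    -0.001  0.051] t 17.9 q7 -1.04
```

```bash
python3 -m handwheel '[{"dp":[0.014,-0.02,0],"delta_rot":[0,0,0.01]},{"dp":[0.04,-0.057,0],"delta_rot":[0,0,0.02]},{"dp":[0.07,-0.1,0],"delta_rot":[0,0,0.03]},{"dp":[0.095,-0.135,0],"delta_rot":[0,0,0.04]},{"dp":[0.115,-0.165,0],"delta_rot":[0,0,0.05]},{"dp":[0.124,-0.178,0],"delta_rot":[0,0,0.05]},{"dp":[0.124,-0.178,0],"delta_rot":[0,0,0.05]},{"dp":[0.124,-0.178,0],"delta_rot":[0,0,0.05]}]'
python3 -c "
from h import *
plan([.541,-.132,.022],1.57)"
```

```text
clock: 18.9
tcp_pos: [0.5399, -0.1338, 0.1573]
orientation: [3.141, -0.004, -0.002]
contact_force: [-0.2, -0.1, 0.0]
grip_width: 0.0726
gripper_force: 0.0
dp [ 0.0013 -0.0019  0.1353] rot [ 0.001  0.001 -0.002] t 18.9 q7 -1.51
```

```bash
python3 -m handwheel '[{"dp":[0.001,-0.001,0.03],"delta_rot":[0,0,0]},{"dp":[0.001,-0.001,0.06],"delta_rot":[0,0,0]},{"dp":[0.001,-0.001,0.09],"delta_rot":[0,0,0]},{"dp":[0.001,-0.001,0.115],"delta_rot":[0,0,0]},{"dp":[0.001,-0.001,0.129],"delta_rot":[0,0,0]},{"dp":[0.001,-0.001,0.135],"delta_rot":[0,0,0]},{"dp":[0.001,-0.001,0.135],"delta_rot":[0,0,0]}]'
python3 -m handwheel '[{"dp":[0,0,0],"delta_rot":[0,0,0]},{"dp":[0,0,0],"delta_rot":[0,0,0]},{"dp":[0,0,0],"delta_rot":[0,0,0]},{"dp":[0,0,0],"delta_rot":[0,0,0]},{"dp":[0,0,0],"delta_rot":[0,0,0]},{"dp":[0,0,0],"delta_rot":[0,0,0]},{"dp":[0,0,0],"delta_rot":[0,0,0]},{"dp":[0,0,0],"delta_rot":[0,0,0]}]' 0 50
python3 -m handwheel '[{"dp":[0,0,-0.01],"delta_rot":[0,0,0]},{"dp":[0,0,-0.03],"delta_rot":[0,0,0]},{"dp":[0,0,-0.06],"delta_rot":[0,0,0]},{"dp":[0,0,-0.09],"delta_rot":[0,0,0]},{"dp":[0,0,-0.12],"delta_rot":[0,0,0]},{"dp":[0,0,-0.14],"delta_rot":[0,0,0]},{"dp":[0,0,-0.14],"delta_rot":[0,0,0]}]'
python3 -c "
from h import *
plan([.490,.340,.162],1.897)
f=pickle.load(open('side0.pkl','rb'))
from bench import vision
c=cv2.resize(vision.grab_frame('side')['img'][110:160,260:330],None,fx=10,fy=10,interpolation=cv2.INTER_CUBIC)
cv2.imwrite('pics/g.png',np.clip(255*(c/255.)**.6,0,255).astype(np.uint8))"
```

```text
clock: 19.77
tcp_pos: [0.5421, -0.1313, 0.0231]
orientation: [3.141, -0.001, 0.0]
contact_force: [-0.2, -0.4, 0.2]
grip_width: 0.0729
gripper_force: 0.0
clock: 20.78
tcp_pos: [0.5427, -0.131, 0.0238]
orientation: [3.141, -0.0, 0.002]
contact_force: [-0.3, -0.1, 6.6]
grip_width: 0.0386
gripper_force: 50.0
clock: 21.65
tcp_pos: [0.5431, -0.131, 0.1647]
orientation: [3.141, -0.0, 0.006]
contact_force: [-0.1, -0.2, -1.2]
grip_width: 0.0391
gripper_force: 50.3
dp [-0.0532 -0.471   0.0022] rot [ 0.001 -0.004 -0.326] t 21.65 q7 -1.51
```

View pics/g.png

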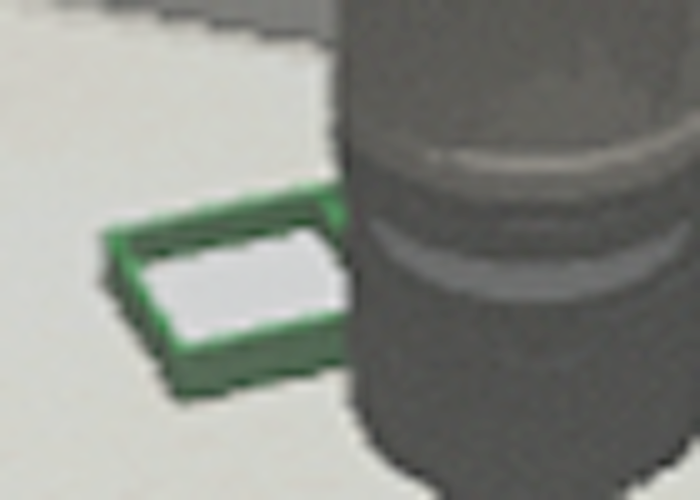

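The side view of the green tray's white end shows the rim's left corners at about (270.1,133.1) and (277.8,144.2). I'll compare those with the fit.

```bash
python3 -c "
from h import *
f=pickle.load(open('side0.pkl','rb'))
p=onplane(f,np.array([[105,236],[182,348]])/10.+[259.55,109.55],.02)
x,y,a=pickle.load(open('P.pkl','rb'))['green'];M=np.array([[np.cos(a),-np.sin(a)],[np.sin(a),np.cos(a)]])
print(p, [M@c+[x,y] for c in([.039,.076],[-.039,.076])])"
```

```text
[[0.4423232  0.3627865 ]
 [0.46665412 0.29541648]] [array([0.43907639, 0.36685434]), array([0.46408321, 0.2929716 ])]
```

```bash
python3 -m handwheel '[{"dp":[-0.002,-0.02,0],"delta_rot":[0,0,-0.01]},{"dp":[-0.007,-0.06,0],"delta_rot":[0,0,-0.04]},{"dp":[-0.012,-0.11,0],"delta_rot":[0,0,-0.07]},{"dp":[-0.018,-0.16,0],"delta_rot":[0,0,-0.11]},{"dp":[-0.024,-0.21,0],"delta_rot":[0,0,-0.15]},{"dp":[-0.029,-0.26,0],"delta_rot":[0,0,-0.18]},{"dp":[-0.035,-0.31,0],"delta_rot":[0,0,-0.22]},{"dp":[-0.041,-0.36,0],"delta_rot":[0,0,-0.26]},{"dp":[-0.046,-0.41,0],"delta_rot":[0,0,-0.3]},{"dp":[-0.051,-0.45,0],"delta_rot":[0,0,-0.326]},{"dp":[-0.053,-0.468,0],"delta_rot":[0,0,-0.326]},{"dp":[-0.053,-0.472,0],"delta_rot":[0,0,-0.326]}]'
python3 -m handwheel '[{"dp":[0,0,0],"delta_rot":[0,0,0]},{"dp":[0,0,0],"delta_rot":[0,0,0]}]'
python3 -c "
from h import *
plan([.490,.341,.029],1.897)"
```

```text
clock: 23.2
tcp_pos: [0.4879, 0.3419, 0.162]
orientation: [3.099, 0.512, -0.003]
contact_force: [1.0, -0.4, -1.3]
grip_width: 0.0389
gripper_force: 50.4
clock: 23.45
tcp_pos: [0.4898, 0.3392, 0.1627]
orientation: [3.099, 0.505, -0.0]
contact_force: [-1.0, 0.1, -1.8]
grip_width: 0.0389
gripper_force: 50.4
dp [ 0.0008 -0.0018  0.1337] rot [ 0.001  0.    -0.003] t 23.45 q7 -2.13
```

```bash
python3 -m handwheel '[{"dp":[0.001,-0.001,0.025],"delta_rot":[0,0,0]},{"dp":[0.001,-0.001,0.055],"delta_rot":[0,0,0]},{"dp":[0.001,-0.001,0.085],"delta_rot":[0,0,0]},{"dp":[0.001,-0.001,0.108],"delta_rot":[0,0,0]},{"dp":[0.001,-0.001,0.12],"delta_rot":[0,0,0]},{"dp":[0.001,-0.001,0.127],"delta_rot":[0,0,0]},{"dp":[0.001,-0.001,0.13],"delta_rot":[0,0,0]},{"dp":[0.001,-0.001,0.133],"delta_rot":[0,0,0]},{"dp":[0.001,-0.001,0.133],"delta_rot":[0,0,0]}]'
python3 -m handwheel '[{"dp":[0,0,0.001],"delta_rot":[0,0,0]},{"dp":[0,0,0.0015],"delta_rot":[0,0,0]},{"dp":[0,0,0.0015],"delta_rot":[0,0,0]}]'
```

```text
clock: 24.58
tcp_pos: [0.4899, 0.3425, 0.0301]
orientation: [-3.1, -0.509, -0.001]
contact_force: [-0.7, -0.0, -1.5]
grip_width: 0.0391
gripper_force: 50.4
clock: 24.95
tcp_pos: [0.4899, 0.3426, 0.0289]
orientation: [-3.1, -0.51, -0.001]
contact_force: [-0.7, -2.4, 4.6]
grip_width: 0.0391
gripper_force: 50.9
```

Contact felt. Releasing and lifting.

```bash
python3 -m handwheel '[{"dp":[0,0,0],"delta_rot":[0,0,0]},{"dp":[0,0,0],"delta_rot":[0,0,0]},{"dp":[0,0,0],"delta_rot":[0,0,0]},{"dp":[0,0,0],"delta_rot":[0,0,0]},{"dp":[0,0,0],"delta_rot":[0,0,0]},{"dp":[0,0,0],"delta_rot":[0,0,0]}]' 0.85
python3 -m handwheel '[{"dp":[0,0,-0.02],"delta_rot":[0,0,0]},{"dp":[0,0,-0.05],"delta_rot":[0,0,0]},{"dp":[0,0,-0.09],"delta_rot":[0,0,0]},{"dp":[0,0,-0.12],"delta_rot":[0,0,0]},{"dp":[0,0,-0.13],"delta_rot":[0,0,0]},{"dp":[0,0,-0.13],"delta_rot":[0,0,0]}]'
python3 -c "
from h import *
plan([.5485,-.013,.155],1.57)"
```

```text
clock: 25.7
tcp_pos: [0.4898, 0.3424, 0.0283]
orientation: [3.1, 0.509, -0.0]
contact_force: [0.5, -0.3, 0.3]
grip_width: 0.0725
gripper_force: 0.0
clock: 26.45
tcp_pos: [0.49, 0.3425, 0.159]
orientation: [-3.1, -0.509, -0.002]
contact_force: [0.6, -0.4, -0.4]
grip_width: 0.0724
gripper_force: 0.0
dp [-0.0583  0.3555  0.0039] rot [-0.    -0.001  0.326] t 26.45 q7 -2.14
```

```bash
python3 -m handwheel '[{"dp":[-0.004,0.025,0],"delta_rot":[0,0,0.02]},{"dp":[-0.012,0.075,0],"delta_rot":[0,0,0.06]},{"dp":[-0.02,0.125,0],"delta_rot":[0,0,0.11]},{"dp":[-0.028,0.175,0],"delta_rot":[0,0,0.16]},{"dp":[-0.037,0.225,0],"delta_rot":[0,0,0.2]},{"dp":[-0.045,0.275,0],"delta_rot":[0,0,0.25]},{"dp":[-0.053,0.32,0],"delta_rot":[0,0,0.3]},{"dp":[-0.057,0.348,0],"delta_rot":[0,0,0.326]},{"dp":[-0.058,0.3555,0.002],"delta_rot":[0,0,0.326]},{"dp":[-0.058,0.3555,0.002],"delta_rot":[0,0,0.326]},{"dp":[-0.058,0.3555,0.002],"delta_rot":[0,0,0.326]}]'
python3 -c "
from h import *
plan([.5485,-.013,.022],1.57)"
```

```text
clock: 27.82
tcp_pos: [0.5481, -0.0113, 0.156]
orientation: [-3.141, -0.003, 0.001]
contact_force: [0.4, 0.1, -0.1]
grip_width: 0.0726
gripper_force: 0.0
dp [0.0005 0.0018 0.134 ] rot [-0.001  0.001  0.003] t 27.82 q7 -1.75
```

```bash
python3 -m handwheel '[{"dp":[0,0.001,0.03],"delta_rot":[0,0,0]},{"dp":[0,0.001,0.06],"delta_rot":[0,0,0]},{"dp":[0,0.001,0.09],"delta_rot":[0,0,0]},{"dp":[0,0.001,0.115],"delta_rot":[0,0,0]},{"dp":[0,0.001,0.128],"delta_rot":[0,0,0]},{"dp":[0,0.001,0.134],"delta_rot":[0,0,0]},{"dp":[0,0.001,0.134],"delta_rot":[0,0,0]}]'
python3 -m handwheel '[{"dp":[0,0,0],"delta_rot":[0,0,0]},{"dp":[0,0,0],"delta_rot":[0,0,0]},{"dp":[0,0,0],"delta_rot":[0,0,0]},{"dp":[0,0,0],"delta_rot":[0,0,0]},{"dp":[0,0,0],"delta_rot":[0,0,0]},{"dp":[0,0,0],"delta_rot":[0,0,0]},{"dp":[0,0,0],"delta_rot":[0,0,0]},{"dp":[0,0,0],"delta_rot":[0,0,0]}]' 0 60
python3 -m handwheel '[{"dp":[0,0,-0.01],"delta_rot":[0,0,0]},{"dp":[0,0,-0.03],"delta_rot":[0,0,0]},{"dp":[0,0,-0.06],"delta_rot":[0,0,0]},{"dp":[0,0,-0.09],"delta_rot":[0,0,0]},{"dp":[0,0,-0.12],"delta_rot":[0,0,0]},{"dp":[0,0,-0.14],"delta_rot":[0,0,0]},{"dp":[0,0,-0.14],"delta_rot":[0,0,0]}]'
python3 -c "
from h import *
plan([.560,.365,.162],1.897)"
```

```text
clock: 28.7
tcp_pos: [0.5488, -0.0136, 0.0226]
orientation: [-3.141, -0.0, -0.001]
contact_force: [-0.4, 0.5, 0.3]
grip_width: 0.0725
gripper_force: 0.0
clock: 29.7
tcp_pos: [0.5495, -0.0138, 0.0234]
orientation: [-3.141, 0.0, -0.003]
contact_force: [-0.9, -0.2, 6.6]
grip_width: 0.0426
gripper_force: 61.1
clock: 30.58
tcp_pos: [0.5495, -0.014, 0.1641]
orientation: [3.142, -0.001, 0.005]
contact_force: [0.1, -0.8, -1.4]
grip_width: 0.0427
gripper_force: 60.9
dp [ 0.0104 -0.379   0.0021] rot [ 0.001 -0.003 -0.327] t 30.57 q7 -1.75
```

```bash
python3 -m handwheel '[{"dp":[0.001,-0.02,0],"delta_rot":[0,0,-0.02]},{"dp":[0.002,-0.06,0],"delta_rot":[0,0,-0.05]},{"dp":[0.003,-0.11,0],"delta_rot":[0,0,-0.1]},{"dp":[0.005,-0.16,0],"delta_rot":[0,0,-0.14]},{"dp":[0.006,-0.21,0],"delta_rot":[0,0,-0.18]},{"dp":[0.007,-0.26,0],"delta_rot":[0,0,-0.22]},{"dp":[0.008,-0.305,0],"delta_rot":[0,0,-0.26]},{"dp":[0.009,-0.345,0],"delta_rot":[0,0,-0.3]},{"dp":[0.01,-0.37,0],"delta_rot":[0,0,-0.326]},{"dp":[0.0105,-0.379,0],"delta_rot":[0,0,-0.326]},{"dp":[0.0105,-0.379,0],"delta_rot":[0,0,-0.326]},{"dp":[0.0105,-0.379,0],"delta_rot":[0,0,-0.326]}]'
python3 -c "
from h import *
plan([.560,.365,.0287],1.897)"
```

```text
clock: 32.08
tcp_pos: [0.5598, 0.3629, 0.1622]
orientation: [3.099, 0.505, -0.0]
contact_force: [-0.2, -0.7, -1.8]
grip_width: 0.0427
gripper_force: 61.0
dp [ 0.0009 -0.0021  0.1335] rot [ 0.001  0.    -0.003] t 32.08 q7 -2.09
```

```bash
python3 -m handwheel '[{"dp":[0.001,-0.001,0.025],"delta_rot":[0,0,0]},{"dp":[0.001,-0.001,0.055],"delta_rot":[0,0,0]},{"dp":[0.001,-0.001,0.085],"delta_rot":[0,0,0]},{"dp":[0.001,-0.001,0.108],"delta_rot":[0,0,0]},{"dp":[0.001,-0.001,0.12],"delta_rot":[0,0,0]},{"dp":[0.001,-0.001,0.127],"delta_rot":[0,0,0]},{"dp":[0.001,-0.001,0.13],"delta_rot":[0,0,0]},{"dp":[0.001,-0.001,0.133],"delta_rot":[0,0,0]},{"dp":[0.001,-0.001,0.133],"delta_rot":[0,0,0]}]'
python3 -m handwheel '[{"dp":[0,0,0.001],"delta_rot":[0,0,0]},{"dp":[0,0,0.0015],"delta_rot":[0,0,0]},{"dp":[0,0,0.0015],"delta_rot":[0,0,0]}]'
```

```text
clock: 33.2
tcp_pos: [0.5599, 0.3664, 0.0296]
orientation: [-3.1, -0.509, -0.001]
contact_force: [0.4, -0.4, -1.7]
grip_width: 0.0426
gripper_force: 61.0
clock: 33.58
tcp_pos: [0.56, 0.3665, 0.0284]
orientation: [-3.1, -0.509, -0.001]
contact_force: [-1.3, -1.6, 3.1]
grip_width: 0.0427
gripper_force: 61.6
```

```bash
python3 -m handwheel '[{"dp":[0,0,0],"delta_rot":[0,0,0]},{"dp":[0,0,0],"delta_rot":[0,0,0]},{"dp":[0,0,0],"delta_rot":[0,0,0]},{"dp":[0,0,0],"delta_rot":[0,0,0]},{"dp":[0,0,0],"delta_rot":[0,0,0]},{"dp":[0,0,0],"delta_rot":[0,0,0]}]' 0.85
python3 -m handwheel '[{"dp":[0,0,-0.02],"delta_rot":[0,0,0]},{"dp":[0,0,-0.05],"delta_rot":[0,0,0]},{"dp":[0,0,-0.09],"delta_rot":[0,0,0]},{"dp":[0,0,-0.13],"delta_rot":[0,0,0]},{"dp":[0,0,-0.17],"delta_rot":[0,0,0]},{"dp":[0,0.03,-0.18],"delta_rot":[0,0,0]},{"dp":[0,0.08,-0.18],"delta_rot":[0,0,0]},{"dp":[0,0.13,-0.18],"delta_rot":[0,0,0]},{"dp":[0,0.18,-0.18],"delta_rot":[0,0,0]},{"dp":[0,0.23,-0.18],"delta_rot":[0,0,0]},{"dp":[0,0.25,-0.18],"delta_rot":[0,0,0]},{"dp":[0,0.25,-0.18],"delta_rot":[0,0,0]}]'
python3 -c "
from h import *
from bench import vision
I={}
for n in('top','side'):
    f=vision.grab_frame(n);I[n]=f['img'];
g=np.hstack([cv2.resize(I['top'][175:275,140:240],(400,400)),cv2.resize(I['top'][185:285,400:500],(400,400))])
c=np.vstack([g[:,:],cv2.resize(I['side'][100:340,:],(800,300))[:200*0+300]])[:600*0+700]
c=cv2.resize(c,(685,600))
cv2.imwrite('pics/a4.png',np.clip(255*(c/255.)**.6,0,255).astype(np.uint8))"
```

```text
clock: 34.33
tcp_pos: [0.5598, 0.3663, 0.0278]
orientation: [3.1, 0.509, -0.0]
contact_force: [0.3, -0.1, 0.2]
grip_width: 0.0725
gripper_force: 0.0
clock: 35.83
tcp_pos: [0.6403, 0.1282, 0.2088]
orientation: [3.101, 0.505, 0.002]
contact_force: [-0.4, 0.7, 0.0]
grip_width: 0.0725
gripper_force: 0.0
```

View pics/a4.png

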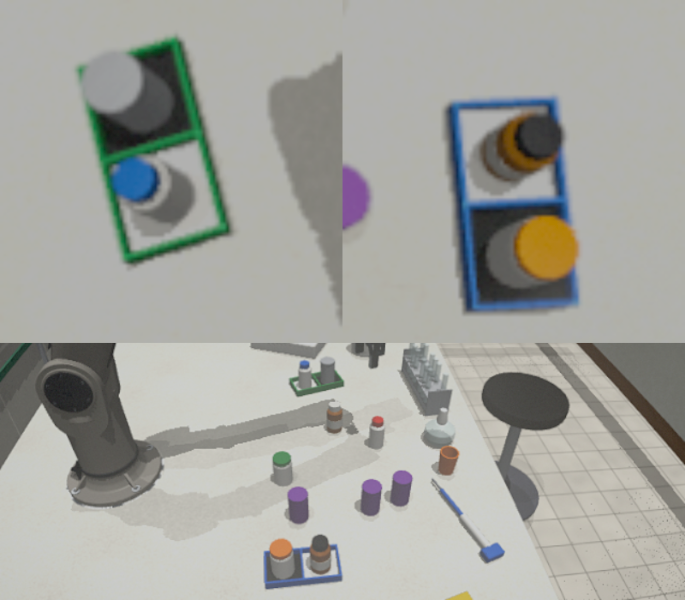

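All four containers stand upright in their pockets and the other three are untouched. Cap centres in the top picture: steel at crop (112,83), blue (135,180), black (539,136), orange (547,247). A quick numeric check, then I'll hand in.

```bash
python3 -c "
from h import *
f=pickle.load(open('top0.pkl','rb'));P=pickle.load(open('P.pkl','rb'));ok=1
for t,c,o,h,yy in(('green',(112,83),(140,175),.081,-.037),('green',(135,180),(140,175),.09,.037),('blue',(196.5,136),(400,185),.09,.037),('blue',(204.5,247),(400,185),.08,-.037)):
    p=onplane(f,np.array(c)/3.425+o,h)[0];x,y,a=P[t];d=p-[x,y]
    e=np.array([np.cos(a)*d[0]+np.sin(a)*d[1],-np.sin(a)*d[0]+np.cos(a)*d[1]-yy]);print(t,e.round(4));ok&=abs(e).max()<.012
from bench import r
if ok: print(r.hand_in())"
```

```text
green [-0.0004  0.0021]
green [-0.0015  0.0024]
blue [ 0.0016 -0.0014]
blue [ 0.0022 -0.0022]
the job is handed in; nothing more can be done
None
```

Both kits are made up and the job is handed in: all four containers stand upright within about 3 mm of their pocket centres by the last top-camera check, and the other three look untouched; no verdict was returned.

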